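# Square up the gingerbread stack and hold its serving board up level

### The job

Four gingerbread house panels lie in an untidy stack on the small wooden serving board that stands on the dark chopping board. Tap their edges in until all four lie flush on top of one another, then lift the little serving board with the stack on it, and finish holding it level and steady about 10 cm above the chopping board, still over it, so that I can wipe the crumbs from under it: do not put it down or let go. The stack must stay square and on the middle of the serving board, and the other things on and around the chopping board stay where they are.

Things in the scene. Friction and masses are not known exactly. Their poses are not given: they have to be found in the camera images.
- board: Dark grey chopping board lying flat on the table, 270 mm (x) x 380 mm (y) x 10 mm thick, with a hand slot near its -y end; it does not move. Origin at the centre of its underside (its top is at z = 0.010), x and y along its sides, z up. Where it lies and how it is turned differ from run to run.
- paddle: Small loose serving board of pale wood, 100 g: a flat body 130 mm (x) x 62 mm (y) x 15 mm thick with a 24 mm wide, 56 mm long handle at its -x end. Origin at the centre of the body's underside (z = 0.010), z up. Empty it balances 13 mm from the origin towards the handle, with the stack about 7 mm. Its long sides are free of the panels, so fingers can pinch the 62 mm from above beside the stack.
- slab0: Lowest of the four stacked brown, rigid gingerbread panels, 88 mm (x) x 46 mm (y) x 6 mm thick, 15 to 31 g each. Origin at the centre of its underside, z up. It lies on the serving board within 8 mm (x) and 2 mm (y) of its middle and nearly parallel to it, underside at z = 0.025; the stack is 24 mm high. Pushed sideways, a panel slides over what is below and carries along those above it.
- slab1: Second panel from below. At the start it sits 5 to 12 mm off slab0 along slab0's +x, up to 4 mm along slab0's y, and turned by up to 0.08 rad against slab0. Same size as slab0 (88 x 46 x 6 mm); origin at the centre of its underside, x along the 88 mm side, z up.
- slab2: Third panel from below, off slab0 by as much as slab1 is, but towards -x. Same size as slab0 (88 x 46 x 6 mm); origin at the centre of its underside, x along the 88 mm side, z up.
- slab3: Topmost panel, with a thin white icing border and zigzag on its upper face (no higher than 1.5 mm); off slab0 by up to 12 mm along x, either way, and up to 4 mm along y. Same size as slab0 (88 x 46 x 6 mm); origin at the centre of its underside, x along the 88 mm side, z up.
- ginger_man: Bystander: loose gingerbread man, 83 mm long, 67 mm across, 8 mm thick, lying flat on the board; origin at the middle of its underside.
- tube_a: Bystander: small tube of writing icing lying on the board, red body, white cap, about 115 mm long (x), 28 mm wide, 18 mm high; origin under its middle.
- tube_b: Bystander: the same kind of tube with a green body, lying on the table beside the board; origin under its middle.
- cutter: Bystander: round steel biscuit cutter, a ring 68 mm across and 25 mm high, on the table beside the board; origin at the centre of its underside.
- mug: Bystander: white mug, 80 mm across and 90 mm high, with a handle, on the table beside the board; origin at the centre of its underside.
Not all that is in view belongs to the job. Leave any pink or turquoise look-alike of the slab3 alone.

How it is judged:
On the way:
1. all four panels lie flush on one another (within 3.5 mm along each side), still on the serving board, which stands on the dark board (height (world z) of paddle below 0.0125 m and x of slab0 in the frame of paddle between -0.02 and 0.02 m and y of slab0 in the frame of paddle between -0.009 and 0.009 m and z of slab0 in the frame of paddle between 0.0125 and 0.0175 m and x of slab1 in the frame of slab0 between -0.0035 and 0.0035 m and y of slab1 in the frame of slab0 between -0.0035 and 0.0035 m and z of slab1 in the frame of slab0 between 0.0035 and 0.0085 m and angle between the x axis of each of slab1, slab2, slab3 and the x axis of slab0, either way round below 0.07 rad and x of slab2 in the frame of slab0 between -0.0035 and 0.0035 m and y of slab2 in the frame of slab0 between -0.0035 and 0.0035 m and z of slab2 in the frame of slab0 between 0.0095 and 0.0145 m and x of slab3 in the frame of slab0 between -0.0035 and 0.0035 m and y of slab3 in the frame of slab0 between -0.0035 and 0.0035 m and z of slab3 in the frame of slab0 between 0.0155 and 0.0205 m and angle between each of slab0, slab1, slab2, slab3, paddle's own z axis and vertical below 0.1 rad), for 0.2 s.
At the end, for the whole second after the job is handed in: Gripped and held over the board, the serving board's underside 60 to 160 mm above the board's top, not touching it; panels still flush (3.5 mm a side, 0.07 rad, no gap over 2.5 mm) and on it (within 20 and 9 mm of its middle), all level within 0.1 rad and at rest (0.02 m/s, 0.15 rad/s) (height (world z) of paddle between 0.07 and 0.17 m and x of paddle in the frame of board between -0.13 and 0.13 m and y of paddle in the frame of board between -0.185 and 0.185 m and x of slab0 in the frame of paddle between -0.02 and 0.02 m and y of slab0 in the frame of paddle between -0.009 and 0.009 m and z of slab0 in the frame of paddle between 0.0125 and 0.0175 m and x of slab1 in the frame of slab0 between -0.0035 and 0.0035 m and y of slab1 in the frame of slab0 between -0.0035 and 0.0035 m and z of slab1 in the frame of slab0 between 0.0035 and 0.0085 m and angle between the x axis of each of slab1, slab2, slab3 and the x axis of slab0, either way round below 0.07 rad and x of slab2 in the frame of slab0 between -0.0035 and 0.0035 m and y of slab2 in the frame of slab0 between -0.0035 and 0.0035 m and z of slab2 in the frame of slab0 between 0.0095 and 0.0145 m and x of slab3 in the frame of slab0 between -0.0035 and 0.0035 m and y of slab3 in the frame of slab0 between -0.0035 and 0.0035 m and z of slab3 in the frame of slab0 between 0.0155 and 0.0205 m and angle between each of slab0, slab1, slab2, slab3, paddle's own z axis and vertical below 0.1 rad and linear speed of each of paddle, slab3 below 0.02 m/s and angular speed of each of paddle, slab3 below 0.15 rad/s and contact force between paddle and the fingers above 1 N and contact force between paddle and board below 0.05 N); the arm keeps its last pose, push and grip.
It fails at once if the gingerbread man is shifted by more than 25 mm (distance of ginger_man from where it was at the start of the episode above 0.025 m).
It fails at once if the icing tube on the board is shifted by more than 25 mm (distance of tube_a from where it was at the start of the episode above 0.025 m).
It fails at once if the icing tube beside the board is shifted by more than 25 mm (distance of tube_b from where it was at the start of the episode above 0.025 m).
It fails at once if the biscuit cutter is shifted by more than 25 mm (distance of cutter from where it was at the start of the episode above 0.025 m).
It fails at once if the mug is shifted by more than 25 mm (distance of mug from where it was at the start of the episode above 0.025 m).
It also fails if it takes over 72 s, if anything falls off the work surface, if the arm or the gripper's body presses on something with over 40 N, if the wrist force passes 120 N, or if a joint passes its speed limit or range.

### The arm

A 7-joint arm with a two-finger parallel gripper is mounted at the origin on the work surface. World frame = base frame: x ahead of the robot, y to its left, z up, the work surface at z = 0. Lengths are in m, angles in rad, forces in N, time in s.
With the tool pointing down it reaches from about 0.35 to 0.9 m from the base axis. Payload 8.1 kg.
Tool frame: the origin (TCP) lies on the centre line of the jaws, within the pads' length; the fingertips stand 14 mm ahead of it and the grasp point (between the pads) lies 5 mm behind it; z points along the fingers, y is the direction in which the jaws open and shut (so a half turn about z gives the same grasp; the last joint's range is limited). The gripper opens to 92 mm and grips with 3 to 60 N. Pads are 19 mm wide; open, the fingers measure 130 mm over their backs; the gripper's body (75 mm by 190 mm) begins 47 mm behind the grasp point.
Start: joints at [1.172, 0.434, 0.025, 1.573, -0.012, 1.134, -0.075], TCP at [0.182, -0.598, 0.241] pointing down, gripper open.
Joint ranges: [-2.62, 2.62], [-0.44, 2.09], [-1.27, 1.32], [0.08, 2.57], [-1.32, 4.46], [0.12, 2], [-2.74, 2.74]. Speed limits (rad/s): [2.22, 2.22, 3.01, 3.01, 3.14, 3.14, 3.14].

### API

Orientations are given as a rotation vector (axis times angle).
In Python, from cell import observe, eyes, arm gives the robot as it stands.
- The arm moves only by the tool step_arm, never from a script. Its argument "series" is a list that holds one entry, the list of rows, each a list of 5 numbers: the finger opening in m, from 0 to 0.0918, then the shift along the world's x, y, z in m, then the turn about the world's z in degrees. In form: [[[hand, dx, dy, dz, spin], ...]]. A call has 1 to 20 rows; each row is the pose to reach, as a shift and turn from the pose measured when the call began; what a row does not reach only later rows make up. A row lasts 1/12 s, in which the tool goes at most 41.7 mm and 7.16 degrees, less where a joint would pass 70% of its speed; a pose out of reach is approached as far as the arm can. A call with a gripper value outside its range is refused whole. The fingers move at their own pace and stop on an object; "squeeze" is the grip in N (left out, the last holds). Time passes only in rows, so rows that repeat a pose let the fingers close. It gives the time, the measured TCP pose, the force and the opening at its end, in the units of the state.
- observe(): the state, without advancing time (a new reading comes with each control period).
- eyes.get_image(name): name is "scene" or "top" or "wrist"; returns (picture, depth): 420x560x3 uint8, red, green, blue; 420x560 float32, m along the optical axis (not along the pixel's ray), 0 where there is no reading.
- eyes.camera_params(name): a dict with "intrinsics" (3x3 intrinsics, pixels), "position" and "attitude" of the camera in the world. Camera axes: x right, y down, z forward; pixel columns grow to the right and rows downward; lengths in m; the calibration is good to about 2 mm. The wrist camera is an equidistant fisheye: a pixel r from the principal point sees the ray r / f radians off the axis. A picture is of the moment at which its call begins: read the wrist's pose just before it. camera_params takes no time and is no camera call; for the wrist camera it gives the pose at the moment of the call.
- arm.sign_off(): hands the job in, once; it reports no verdict.
The state is a dict: "clock": time; "joints": joint angles; "dq": joint speeds; "joint_efforts": joint torques, N m; "position": TCP position; "ee_rot": TCP orientation; "force": force on the tool from outside, world axes, zero at the start; "ft_torque": the same for the moment, N m; "width": opening from 0.0 (shut) to 1.0 (fully open).
Only numpy, scipy, OpenCV 4.12 (cv2) and the standard library are available. Lean on these libraries where they do the work, as an engineer would, in place of code of your own. Each camera call takes 0.05 s, during which the arm holds its last target.

## Working session

There is one attempt and no reset: what is moved stays moved. The work goes in short steps, Python scripts to look and compute and a tool call to move; the robot and the scene stay as the last step left them, time stands still between calls to the robot, and variables do not carry over. Pictures are saved under pics/ and viewed, and the job is handed in when it is done.

Besides the shell and the picture viewer there is one more tool, called after ">>>" by a JSON object that holds its "method" and its "body". step_arm: Moves the arm, as the interface text tells. Its arguments: {"type":"object","properties":{"series":{"type":"array"},"squeeze":{"type":"number"}},"required":["series"]}

```bash
ls; mkdir -p pics
python3 - <<'E'
from cell import observe, eyes, arm
import cv2
s=observe();print(s)
for n in ["scene","top","wrist"]:
    p=eyes.camera_params(n);print(n,p)
    im,d=eyes.get_image(n);cv2.imwrite(f"pics/{n}0.png",im[:,:,::-1])
    import numpy as np;np.save(f"pics/{n}0_d.npy",d)
E
```

```text
pics
{'clock': 0.0, 'joints': array([ 1.17238229,  0.43521949,  0.0249515 ,  1.57408201, -0.01156528,
        1.13397174, -0.07508469]), 'dq': array([ 0.00091933,  0.00073505,  0.00104025, -0.0006027 ,  0.00274827,
       -0.00070379, -0.00084159]), 'joint_efforts': array([ 1.52522152e-03, -6.67848802e+01,  9.85013992e-01, -3.14457893e+01,
       -6.07696990e-02,  4.30173066e-02,  2.08564888e-04]), 'position': array([ 0.18201061, -0.59741602,  0.23995271]), 'ee_rot': array([-3.10582540e+00, -4.62720783e-01,  6.05386511e-04]), 'force': array([0.23760257, 0.10536467, 0.48851177]), 'ft_torque': array([0.0134269 , 0.00241017, 0.02094449]), 'width': 0.998874606726449}
scene {'intrinsics': array([[512.05298045,   0.        , 277.70358015],
       [  0.        , 512.05298045, 209.34506282],
       [  0.        ,   0.        ,   1.        ]]), 'position': array([ 1.00240093, -0.54539943,  0.86248261]), 'attitude': array([-2.23809458, -0.89529558,  0.35728875])}
top {'intrinsics': array([[405.03482685,   0.        , 277.38848904],
       [  0.        , 405.03482685, 208.38185961],
       [  0.        ,   0.        ,   1.        ]]), 'position': array([0.31716905, 0.03940337, 1.10300728]), 'attitude': array([-2.17097632,  2.14694617, -0.17038348])}
wrist {'intrinsics': array([[325.1922621 ,   0.        , 277.24158981],
       [  0.        , 325.1922621 , 208.25542829],
       [  0.        ,   0.        ,   1.        ]]), 'position': array([ 0.24676388, -0.57838232,  0.38363163]), 'attitude': array([ 2.35458728, -1.74432704, -0.22299906])}
```

View pics/scene0.png

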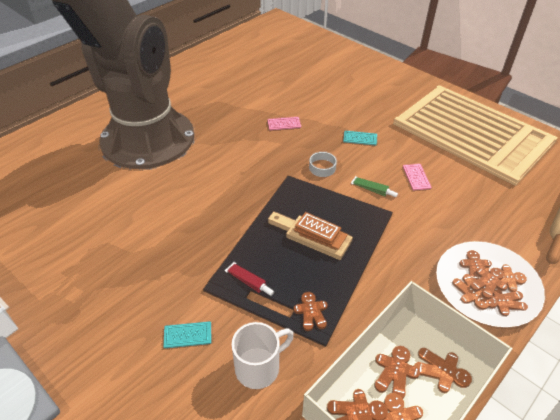

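View pics/top0.png

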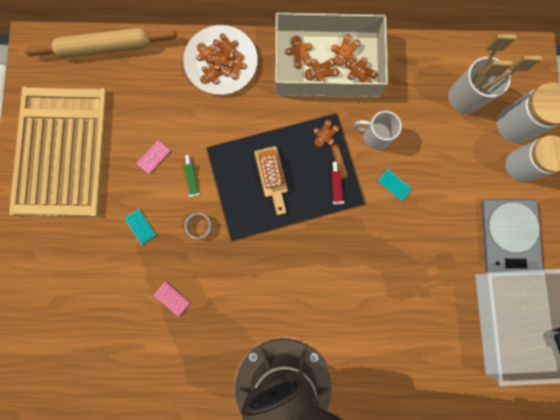

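View pics/wrist0.png

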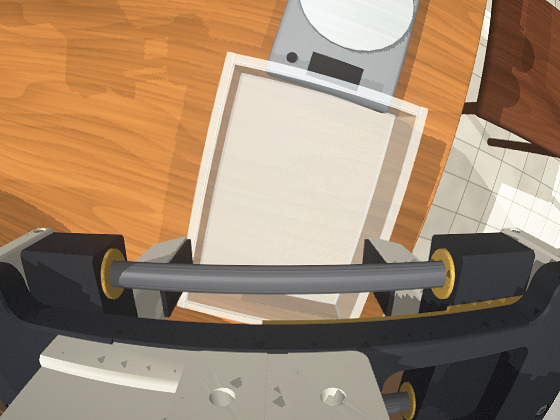

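White-iced stack on the pale paddle: top (270,168), scene (320,229). Look-alikes to be left alone: pink (153,157) and (171,299), turquoise (140,227) and (394,185) in top view; the brown men in the tin and on the plate are also not it.

```bash
cat > h.py <<'E'
import numpy as np, cv2
from scipy.spatial.transform import Rotation as R
def rays(p,uv,fish=False):
    K=p["intrinsics"];uv=np.atleast_2d(np.asarray(uv,float))
    x=(uv-[K[0,2],K[1,2]])/K[0,0]
    if fish:
        r=np.linalg.norm(x,axis=1,keepdims=True);d=np.hstack([x/np.maximum(r,1e-9)*np.sin(r),np.cos(r)])
    else: d=np.hstack([x,np.ones((len(x),1))])
    return d@R.from_rotvec(p["attitude"]).as_matrix().T
def onplane(p,uv,z,fish=False):
    d=rays(p,uv,fish);o=np.asarray(p["position"])
    return o+d*((z-o[2])/d[:,2:3])
def proj(p,X,fish=False):
    K=p["intrinsics"];c=(np.atleast_2d(X)-p["position"])@R.from_rotvec(p["attitude"]).as_matrix()
    if fish:
        n=np.linalg.norm(c[:,:2],axis=1,keepdims=True);x=c[:,:2]/n*np.arctan2(n,c[:,2:])
    else:x=c[:,:2]/c[:,2:]
    return x*K[0,0]+[K[0,2],K[1,2]]
E
python3 - <<'E'
from h import *
from cell import observe,eyes
s=observe();T=R.from_rotvec(s["ee_rot"]).as_matrix();print("tool axes\n",T.round(3))
p=eyes.camera_params("wrist");print("cam in tool",(p["position"]-s["position"])@T,"\n",(T.T@R.from_rotvec(p["attitude"]).as_matrix()).round(3))
top=cv2.imread("pics/top0.png");sc=cv2.imread("pics/scene0.png")
P=eyes.camera_params("top")
# board dark mask
m=(top.max(2)<60).astype(np.uint8);m[:100]=0;m[250:]=0;m[:,:180]=0;m[:,380:]=0
c=max(cv2.findContours(m,0,2)[0],key=cv2.contourArea);r=cv2.minAreaRect(c);print(r)
b=cv2.boxPoints(r);X=onplane(P,b,.01);print(X.round(4),X.mean(0))
h=cv2.cvtColor(top,cv2.COLOR_BGR2HSV)
crop=top[140:220,240:300];cv2.imwrite("pics/c1.png",cv2.resize(crop,None,fx=7,fy=7,interpolation=2))
crop=sc[195:265,255:365];cv2.imwrite("pics/c2.png",cv2.resize(crop,None,fx=7,fy=7,interpolation=2))
for n,uv,z in [("stack",(270,168),.049),("handle end",(280,213),.02),("mug",(382,130),.05),("tubea",(337,183),.02),("man",(326,134),.02),("tubeb",(191,175),.01),("cutter",(198,226),.02)]:
    print(n,onplane(P,uv,z)[0].round(3))
E
```

```text
tool axes
 [[ 0.957  0.291 -0.   ]
 [ 0.291 -0.957  0.001]
 [-0.    -0.001 -1.   ]]
cam in tool [ 0.06749756  0.00040964 -0.14360576] 
 [[-0.    -0.968 -0.25 ]
 [ 1.    -0.     0.   ]
 [-0.001 -0.25   0.968]]
((284.8923034667969, 175.93846130371094), (94.72225952148438, 136.64561462402344), 74.74488067626953)
[[ 0.6349  0.2167  0.01  ]
 [ 0.7454 -0.1511  0.01  ]
 [ 0.485  -0.2167  0.01  ]
 [ 0.3827  0.1414  0.01  ]] [ 0.56200903 -0.00241304  0.01      ]
stack [0.572 0.04  0.049]
handle end [0.455 0.012 0.02 ]
mug [ 0.682 -0.262  0.05 ]
tubea [ 0.54  -0.143  0.02 ]
man [ 0.678 -0.114  0.02 ]
tubeb [0.559 0.257 0.01 ]
cutter [0.417 0.231 0.02 ]
```

View pics/c1.png

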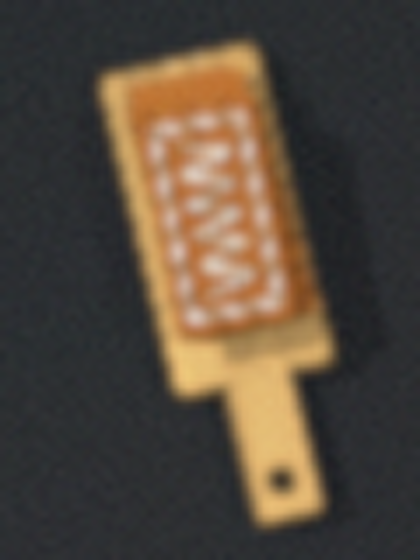

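View pics/c2.png

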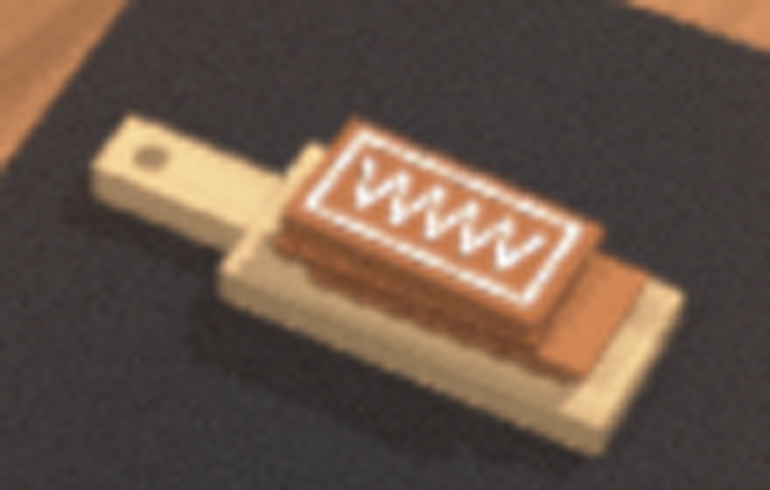

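The close crop confirms the choice: brown, white-iced top panel on the pale paddle, handle towards the robot. slab1 sticks out at +x and slab2 at -x. Next I move over it for a close wrist view.

>>> {"method": "step_arm", "body": {"series": [[[0.0918,0.34,0.62,-0.04,0],[0.0918,0.34,0.62,-0.04,0],[0.0918,0.34,0.62,-0.04,0],[0.0918,0.34,0.62,-0.04,0],[0.0918,0.34,0.62,-0.04,0],[0.0918,0.34,0.62,-0.04,0],[0.0918,0.34,0.62,-0.04,0],[0.0918,0.34,0.62,-0.04,0],[0.0918,0.34,0.62,-0.04,0],[0.0918,0.34,0.62,-0.04,0],[0.0918,0.34,0.62,-0.04,0],[0.0918,0.34,0.62,-0.04,0],[0.0918,0.34,0.62,-0.04,0],[0.0918,0.34,0.62,-0.04,0],[0.0918,0.34,0.62,-0.04,0],[0.0918,0.34,0.62,-0.04,0],[0.0918,0.34,0.62,-0.04,0],[0.0918,0.34,0.62,-0.04,0],[0.0918,0.34,0.62,-0.04,0],[0.0918,0.34,0.62,-0.04,0]]]}}

```text
clock: 1.82
position: [0.5216, 0.022, 0.1997]
ee_rot: [-3.106, -0.463, 0.002]
force: [-1.2, -0.2, -0.5]
width: 1.002
```

```bash
cat > look.py <<'E'
import sys,pickle
from h import *
from cell import observe,eyes
def look(tag,cams=("wrist",)):
    out={}
    for n in cams:
        p=eyes.camera_params(n);im,d=eyes.get_image(n);cv2.imwrite(f"pics/{n}{tag}.png",im[:,:,::-1])
        pickle.dump((p,d),open(f"pics/{n}{tag}.pkl","wb"))
if __name__=="__main__":
    s=observe();T=R.from_rotvec(s["ee_rot"]).as_matrix()
    print(s["clock"],s["position"].round(4),"yaw",np.degrees(np.arctan2(T[1,0],T[0,0])).round(2),s["force"].round(2),s["width"])
    look(sys.argv[1],sys.argv[2:] or ("wrist",))
E
python3 look.py 1
```

```text
1.8167 [0.5216 0.022  0.1997] yaw 16.96 [-1.16 -0.2  -0.5 ] 1.0018426323575775
```

View pics/wrist1.png

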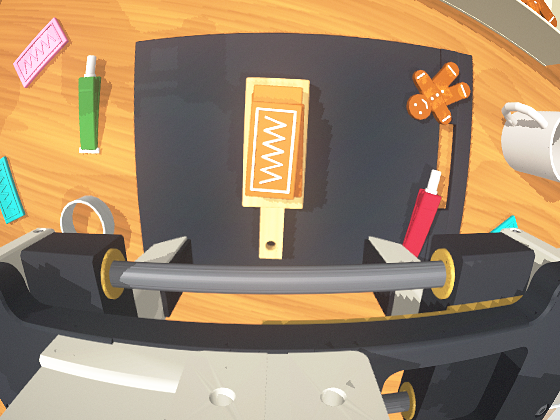

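Wrist view: paddle body between px (246,79) and (304,208), handle to (270,258), iced panel (252,103)-(300,198), slab1 peeking out at (278,93). Next: corners.

Run:
```python
import cv2
im=cv2.imread("pics/wrist1.png")[65:265,225:335];cv2.imwrite("pics/c3.png",cv2.resize(im,None,fx=3,fy=3,interpolation=2)[:600])
hsv=cv2.cvtColor(im,cv2.COLOR_BGR2HSV)
for (u,v) in [(278,84),(249,150),(278,93),(270,230),(305,150),(256,150),(298,190),(274,202)]:print((u,v),hsv[v-65,u-225])
```

```text
(278, 84) [ 28  75 255]
(249, 150) [ 17 164 253]
(278, 93) [ 19 153 254]
(270, 230) [ 29  59 255]
(305, 150) [ 18 117 235]
(256, 150) [ 13 178 224]
(298, 190) [ 12 178 202]
(274, 202) [ 28  73 255]
```

View pics/c3.png

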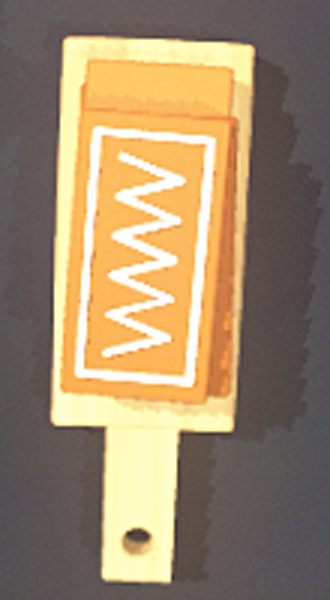

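Run:
```python
from h import *
import pickle
p,d=pickle.load(open("pics/wrist1.pkl","rb"))
im=cv2.imread("pics/wrist1.png");hsv=cv2.cvtColor(im,cv2.COLOR_BGR2HSV)
f=lambda c:np.array(c)/3+[225,65]
def rep(n,c,z):
    X=onplane(p,f(c),z,True)[:,:2];print(n,"ctr",X.mean(0).round(4),"sides",np.linalg.norm(np.roll(X,-1,0)-X,axis=1).round(4))
    for i,j in ((3,0),(2,1)):
        v=X[j]-X[i];print("  yaw",np.degrees(np.arctan2(v[1],v[0])).round(2))
    return X
rep("paddle",[(63,38),(254,43),(233,430),(51,423)],.025)
H=onplane(p,f([(103,580),(171,582),(137,541)]),.025,True);print("handle end",H[:2].mean(0),"hole",H[2])
rep("slab3",[(83,112),(237,119),(204,405),(61,391)],.049)
rep("slab1top",[(87,58),(234,66),(234,66),(87,58)],.037)
m=((hsv[...,2]>120)).astype(np.uint8);m[208:]=0;m[:72]=0;m[:,:236]=0;m[:,316:]=0
c=max(cv2.findContours(m,0,1)[0],key=cv2.contourArea)[:,0]
X=onplane(p,c,.025,True)[:,:2].astype(np.float32);r=cv2.minAreaRect(X*1000);print(r)
print(d[84,278],d[150,275],d[230,270])
```

```text
paddle ctr [0.5691 0.0383] sides [0.0615 0.1289 0.0615 0.1281]
  yaw 14.47
  yaw 14.48
handle end [0.45221829 0.00771657 0.025     ] hole [0.46685545 0.01206484 0.025     ]
slab3 ctr [0.5633 0.0377] sides [0.0459 0.0882 0.0445 0.0857]
  yaw 11.8
  yaw 10.93
slab1top ctr [0.623  0.0512] sides [0.0455 0.     0.0455 0.    ]
  yaw 0.0
  yaw 0.0
((569.0675659179688, 38.68621063232422), (129.7747039794922, 62.558929443359375), 14.42568588256836)
0.29807565 0.2908271 0.3347568
```

>>> {"method": "step_arm", "body": {"series": [[[0,0.13,0.038,0,-2.5],[0,0.13,0.038,0,-2.5],[0,0.13,0.038,0,-2.5],[0,0.13,0.038,0,-2.5],[0,0.13,0.038,0,-2.5],[0,0.13,0.038,0,-2.5],[0,0.13,0.038,-0.03,-2.5],[0,0.13,0.038,-0.06,-2.5],[0,0.13,0.038,-0.09,-2.5],[0,0.13,0.038,-0.11,-2.5],[0,0.13,0.038,-0.13,-2.5],[0,0.13,0.038,-0.145,-2.5],[0,0.13,0.038,-0.152,-2.5],[0,0.13,0.038,-0.156,-2.5],[0,0.13,0.038,-0.157,-2.5],[0,0.13,0.038,-0.157,-2.5],[0,0.13,0.038,-0.157,-2.5]]]}}

```text
clock: 3.28
position: [0.652, 0.059, 0.0441]
ee_rot: [-3.117, -0.392, -0.001]
force: [-0.8, -0.6, -0.4]
width: 0.004
```

```bash
python3 look.py 2 scene
python3 - <<'E'
import cv2
a=cv2.imread("pics/scene2.png")[130:280,230:430];cv2.imwrite("pics/c4.png",cv2.resize(a,None,fx=4,fy=4,interpolation=2))
E
```

```text
3.2833 [0.652  0.059  0.0441] yaw 14.35 [-0.77 -0.55 -0.4 ] 0.004273349989425607
```

View pics/c4.png

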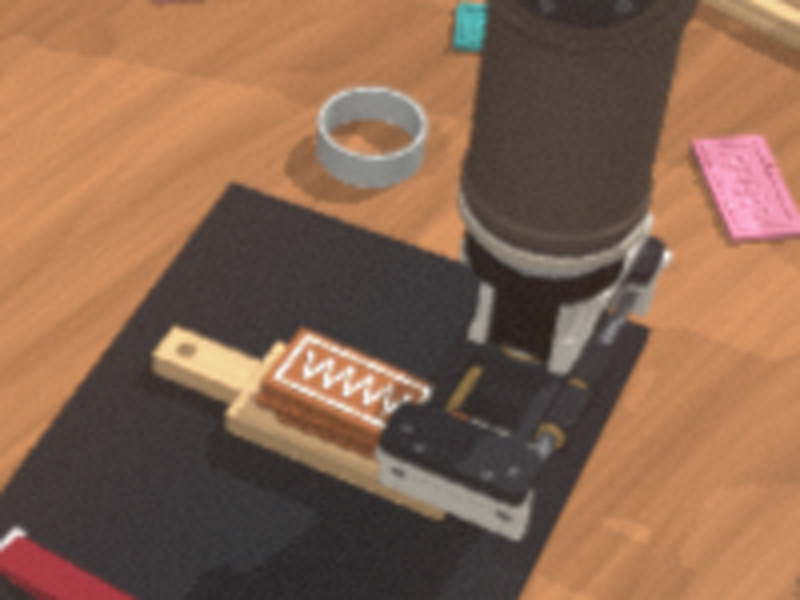

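>>> {"method": "step_arm", "body": {"series": [[[0,0,0.001,-0.0015,0],[0,-0.004,0,-0.0015,0],[0,-0.008,-0.001,-0.0015,0],[0,-0.011,-0.002,-0.0015,0],[0,-0.014,-0.003,-0.0015,0],[0,-0.017,-0.0036,-0.0015,0],[0,-0.019,-0.0042,-0.0015,0],[0,-0.021,-0.0048,-0.0015,0],[0,-0.023,-0.0054,-0.0015,0],[0,-0.025,-0.006,-0.0015,0],[0,-0.027,-0.0066,-0.0015,0],[0,-0.029,-0.0072,-0.0015,0],[0,-0.031,-0.0078,-0.0015,0],[0,-0.033,-0.008,-0.0015,0],[0,-0.033,-0.008,-0.0015,0],[0,-0.033,-0.008,-0.0015,0],[0,-0.033,-0.008,-0.0015,0]]]}}

```text
clock: 4.75
position: [0.6189, 0.0511, 0.0425]
ee_rot: [-3.117, -0.393, -0.0]
force: [0.7, 0.7, 0.2]
width: 0.006
```

```bash
python3 look.py 3 scene
python3 - <<'E'
import cv2
a=cv2.imread("pics/scene3.png")[180:280,240:375];cv2.imwrite("pics/c5.png",cv2.resize(a,None,fx=5.9,fy=5.9,interpolation=2))
from h import *
from cell import observe
r=observe()["position"][:2]-[.5691,.0384];print(r@[.9684,.2495],r@[-.2495,.9684])
E
```

```text
4.75 [0.6189 0.0511 0.0425] yaw 14.36 [0.69 0.67 0.22] 0.006120382656376352
0.05147149650155373 -0.00014397680254824515
```

View pics/c5.png

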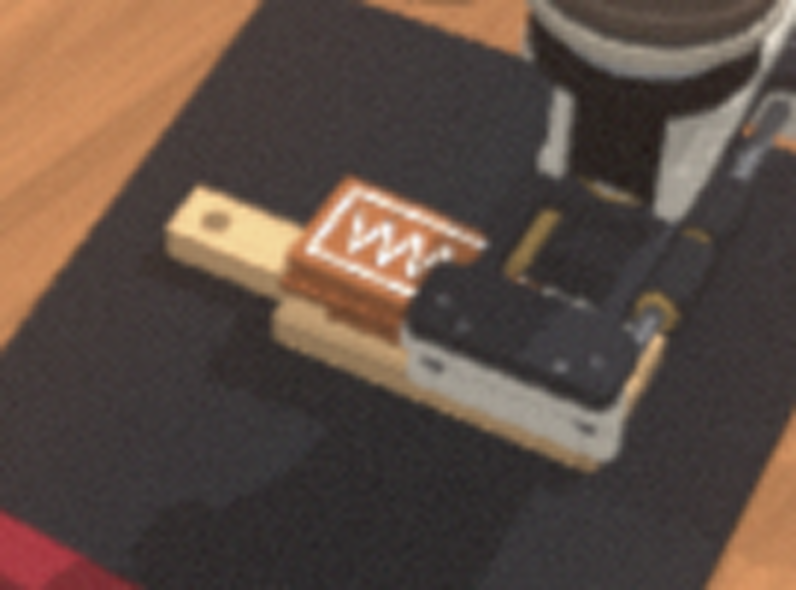

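>>> {"method": "step_arm", "body": {"series": [[[0,0.01,0.0025,0,0],[0,0.01,0.0025,0.02,0],[0,0.01,0.0025,0.06,0],[0,0.0,0.0,0.1,0],[0,-0.04,-0.01,0.12,0],[0,-0.08,-0.02,0.12,0],[0,-0.12,-0.03,0.12,0],[0,-0.137,-0.035,0.12,0],[0,-0.137,-0.035,0.12,0],[0,-0.137,-0.035,0.12,0],[0,-0.137,-0.035,0.12,0]]]}}

```text
clock: 5.72
position: [0.483, 0.0163, 0.1629]
ee_rot: [-3.116, -0.392, -0.003]
force: [0.8, 0.6, -0.5]
width: 0.002
```

```bash
python3 look.py 4
python3 - <<'E'
import cv2
a=cv2.imread("pics/wrist4.png")[0:240,190:370];cv2.imwrite("pics/c6.png",cv2.resize(a,None,fx=2.5,fy=2.5,interpolation=2))
E
```

```text
5.7167 [0.483  0.0163 0.1629] yaw 14.35 [ 0.76  0.58 -0.53] 0.0018238633667382173
```

View pics/c6.png

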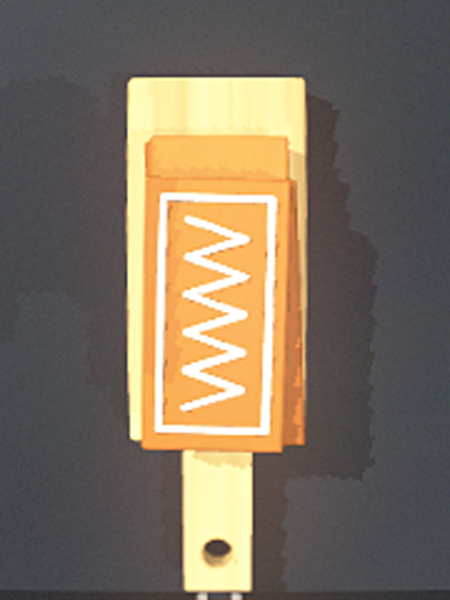

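```bash
cat > meas.py <<'E'
from h import *
import pickle
C=np.array([.5691,.0384]);U=np.array([.9684,.2495]);V=np.array([-.2495,.9684])
def m(tag,off,sc,pts):
    p,d=pickle.load(open(f"pics/wrist{tag}.pkl","rb"))
    for n,c,z in pts:
        X=onplane(p,np.array(c)/sc+off,z,True)[0,:2]-C;print(n,(X@U*1000).round(1),(X@V*1000).round(1))
E
python3 - <<'E'
from meas import *
m(4,[190,0],2.5,[("pad fl",(129,78),.025),("pad fr",(305,79),.025),("pad bl",(130,440),.025),
("s1 fl @31",(147,137),.031),("s1 fl",(147,137),.037),("s1 fr",(287,138),.037),("s3 fl",(147,180),.049),("s3 fr",(295,181),.049),("s3 br",(281,451),.049),("s3 bl",(140,447),.049)])
E
```

```text
pad fl 64.0 30.1
pad fr 63.5 -30.7
pad bl -64.7 30.5
s1 fl @31 40.5 23.2
s1 fl 39.1 22.7
s1 fr 38.7 -23.2
s3 fl 22.2 21.6
s3 fr 21.9 -24.7
s3 br -64.7 -20.7
s3 bl -63.3 24.7
```

>>> {"method": "step_arm", "body": {"series": [[[0,0,0,-0.03,0],[0,0,0,-0.06,0],[0,0,0,-0.09,0],[0,0,0,-0.11,0],[0,0,0,-0.118,0],[0,0,0,-0.121,0],[0,0,0,-0.121,0],[0,0.004,0.001,-0.121,0],[0,0.008,0.002,-0.121,0],[0,0.011,0.003,-0.121,0],[0,0.014,0.0036,-0.121,0],[0,0.017,0.0043,-0.121,0],[0,0.02,0.005,-0.121,0],[0,0.022,0.0056,-0.121,0],[0,0.024,0.0061,-0.121,0],[0,0.026,0.0066,-0.121,0],[0,0.028,0.0072,-0.121,0],[0,0.03,0.0077,-0.121,0],[0,0.032,0.0082,-0.121,0],[0,0.032,0.0082,-0.121,0]]]}}

```text
clock: 7.43
position: [0.5156, 0.0249, 0.0417]
ee_rot: [-3.116, -0.393, -0.003]
force: [0.4, -0.5, 0.2]
width: 0.004
```

```bash
python3 look.py 5 scene wrist
python3 - <<'E'
import cv2
a=cv2.imread("pics/scene5.png")[180:280,240:375];cv2.imwrite("pics/c7.png",cv2.resize(a,None,fx=5.9,fy=5.9,interpolation=2))
from h import *
from cell import observe
r=observe()["position"][:2]-[.5691,.0384];print(r@[.9684,.2495],r@[-.2495,.9684])
E
```

```text
7.4333 [0.5156 0.0249 0.0417] yaw 14.38 [ 0.43 -0.48  0.19] 0.004278106452625383
-0.05544277247710237 0.00022373052926678432
```

View pics/c7.png

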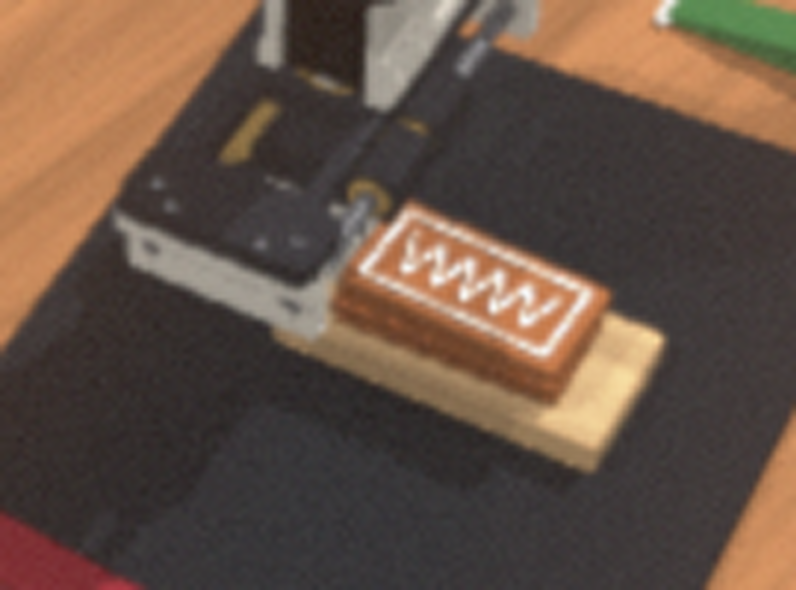

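View pics/wrist5.png

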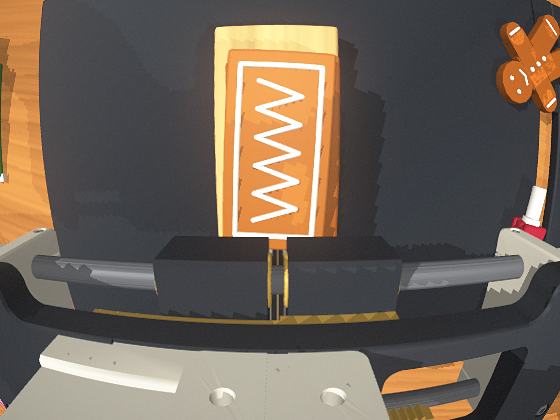

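>>> {"method": "step_arm", "body": {"series": [[[0,-0.01,-0.0025,0,0],[0,-0.012,-0.003,0.01,0],[0.0918,-0.012,-0.003,0.04,0],[0.0918,-0.012,-0.003,0.06,0],[0.0918,0.02,0.005,0.06,0],[0.0918,0.0535,0.0135,0.06,0],[0.0918,0.0535,0.0135,0.06,0],[0.0918,0.0535,0.0135,0.06,0],[0.0918,0.0535,0.0135,0.06,0],[0.0918,0.0535,0.0135,0.06,0]]]}}

```text
clock: 8.37
position: [0.5674, 0.0378, 0.1017]
ee_rot: [-3.116, -0.393, -0.0]
force: [-0.2, -0.2, -0.2]
width: 0.536
```

```bash
python3 look.py 6 scene
```

```text
8.3667 [0.5674 0.0378 0.1017] yaw 14.37 [-0.21 -0.18 -0.18] 0.5356559280988809
```

View pics/scene6.png

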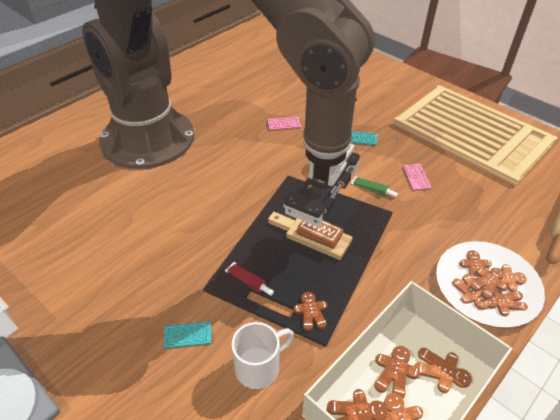

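>>> {"method": "step_arm", "body": {"series": [[[0.0918,0.0015,0.0005,0,0],[0.0918,0.0015,0.0005,0,0],[0.0918,0.0015,0.0005,0,0],[0.0918,0.0015,0.0005,0,0],[0.0918,0.0015,0.0005,0,0],[0.0918,0.0015,0.0005,0,0],[0.0918,0.0015,0.0005,0,0],[0.0918,0.0015,0.0005,0,0],[0.0918,0.0015,0.0005,-0.02,0],[0.0918,0.0015,0.0005,-0.04,0],[0.0918,0.0015,0.0005,-0.052,0],[0.0918,0.0015,0.0005,-0.058,0],[0.0918,0.0015,0.0005,-0.06,0],[0.0918,0.0015,0.0005,-0.06,0],[0.0918,0.0015,0.0005,-0.06,0],[0.0918,0.0015,0.0005,-0.06,0]]]}}

```text
clock: 9.75
position: [0.5697, 0.0384, 0.0426]
ee_rot: [-3.116, -0.393, -0.003]
force: [0.1, -0.1, 0.1]
width: 0.999
```

>>> {"method": "step_arm", "body": {"squeeze": 4, "series": [[[0.07,0,0,0,0],[0.065,0,0,0,0],[0.06,0,0,0,0],[0.058,0,0,0,0],[0.056,0,0,0,0],[0.054,0,0,0,0],[0.052,0,0,0,0],[0.05,0,0,0,0],[0.049,0,0,0,0],[0.048,0,0,0,0],[0.047,0,0,0,0],[0.046,0,0,0,0],[0.045,0,0,0,0],[0.044,0,0,0,0],[0.044,0,0,0,0],[0.044,0,0,0,0],[0.044,0,0,0,0],[0.044,0,0,0,0]]]}}

```text
clock: 11.25
position: [0.5697, 0.0384, 0.0426]
ee_rot: [-3.116, -0.393, -0.003]
force: [-0.1, 0.5, -1.0]
width: 0.504
```

```bash
python3 look.py 7 scene
python3 - <<'E'
import cv2
a=cv2.imread("pics/scene7.png")[180:280,240:375];cv2.imwrite("pics/c8.png",cv2.resize(a,None,fx=5.9,fy=5.9,interpolation=2))
from cell import observe
print(observe()["width"]*91.8)
E
```

```text
11.25 [0.5697 0.0384 0.0426] yaw 14.36 [-0.06  0.54 -0.97] 0.5042230426625249
45.90110209575552
```

View pics/c8.png

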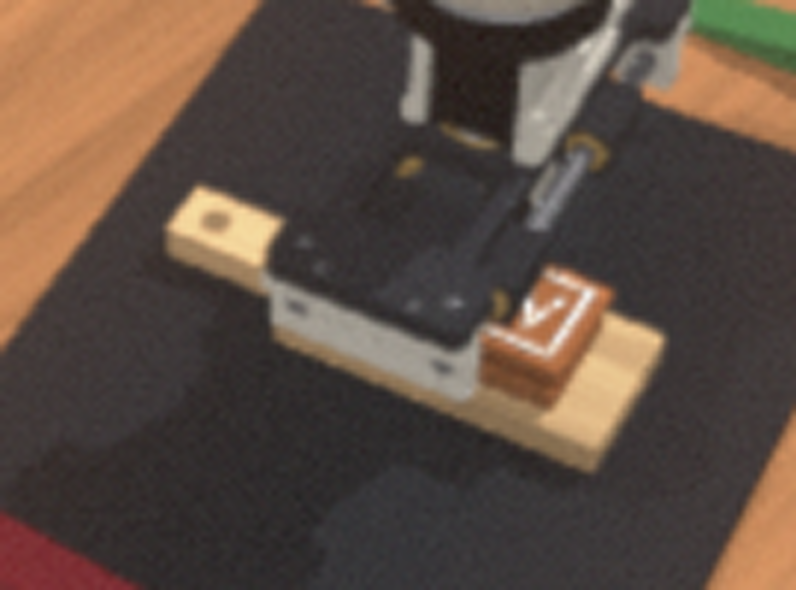

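>>> {"method": "step_arm", "body": {"series": [[[0.06,0,0,0,0],[0.08,0,0,0,0],[0.0918,0,0,0,0],[0.0918,0,0,0,0],[0.0918,0,0,0,0],[0.0918,0,0,0.02,0],[0.0918,0,0,0.05,0],[0.0918,-0.02,-0.005,0.08,0],[0.0918,-0.055,-0.014,0.1,0],[0.0918,-0.055,-0.014,0.1,0],[0.0918,-0.055,-0.014,0.1,0],[0.0918,-0.055,-0.014,0.1,0]]]}}

```text
clock: 12.3
position: [0.5151, 0.0243, 0.1427]
ee_rot: [-3.117, -0.392, -0.004]
force: [0.3, 0.0, -0.5]
width: 0.999
```

```bash
python3 look.py 8 wrist scene
python3 - <<'E'
import cv2
a=cv2.imread("pics/wrist8.png")[40:280,190:370];cv2.imwrite("pics/c9.png",cv2.resize(a,None,fx=2.5,fy=2.5,interpolation=2))
a=cv2.imread("pics/scene8.png")[180:280,240:375];cv2.imwrite("pics/c10.png",cv2.resize(a,None,fx=5.9,fy=5.9,interpolation=2))
E
```

```text
12.3 [0.5151 0.0243 0.1427] yaw 14.35 [ 0.26  0.01 -0.46] 0.9993038953675238
```

View pics/c9.png

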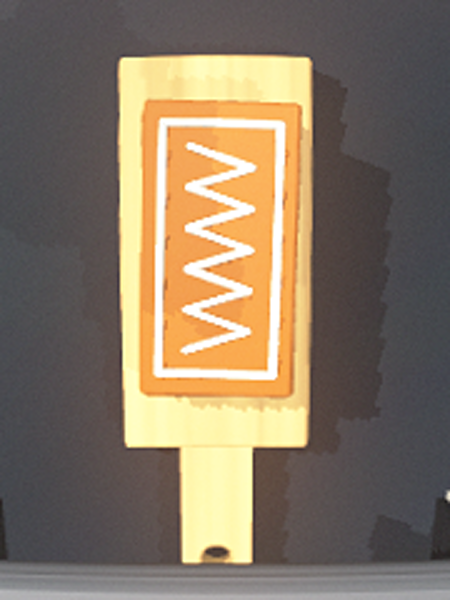

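View pics/c10.png

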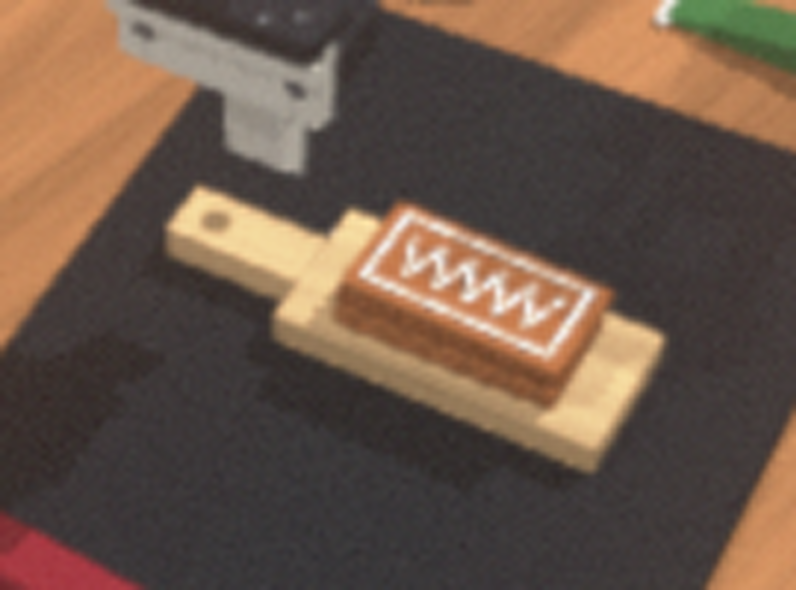

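Run:
```python
from meas import *
m(8,[190,40],2.5,[("pad fl",(118,58),.025),("pad fr",(312,57),.025),("pad br",(307,447),.025),("pad bl",(125,446),.025),
("s3 fl",(147,101),.049),("s3 fr",(301,104),.049),("s3 br",(294,395),.049),("s3 bl",(141,392),.049)])
p,_=pickle.load(open("pics/scene8.pkl","rb"))
for n,c,z in [("pad right corner",(665,338),.025),("pad near",(595,445),.025),("pad left near",(275,318),.025),("top near",(555,362),.049),("top right",(612,292),.049),("bot near",(549,408),.025),("bot right",(605,335),.025),("top left",(338,288),.049),("bot left",(335,327),.025)]:
    X=onplane(p,np.array(c)/5.9+[240,180],z)[0,:2]-C;print(n,(X@U*1000).round(1),(X@V*1000).round(1))
```

```text
pad fl 63.7 30.9
pad fr 63.9 -30.9
pad br -64.8 -30.6
pad bl -64.4 30.6
s3 fl 45.7 19.6
s3 fr 44.8 -24.9
s3 br -41.6 -23.5
s3 bl -40.6 22.4
pad right corner 66.9 30.1
pad near 65.1 -27.6
pad left near -61.7 -30.6
top near 43.5 -19.1
top right 47.6 20.7
bot near 43.8 -20.3
bot right 47.2 20.8
top left -39.1 -25.5
bot left -40.5 -23.8
```

Run:
```python
import cv2
a=cv2.imread("pics/wrist8.png")[70:205,235:320];b=cv2.resize(a,None,fx=4.4,fy=4.4,interpolation=cv2.INTER_CUBIC)
cv2.imwrite("pics/c11.png",b)
a=cv2.imread("pics/scene8.png")[210:252,290:355];cv2.imwrite("pics/c12.png",cv2.resize(a,None,fx=12,fy=12,interpolation=cv2.INTER_CUBIC))
```

```text
(no output)
```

View pics/c11.png

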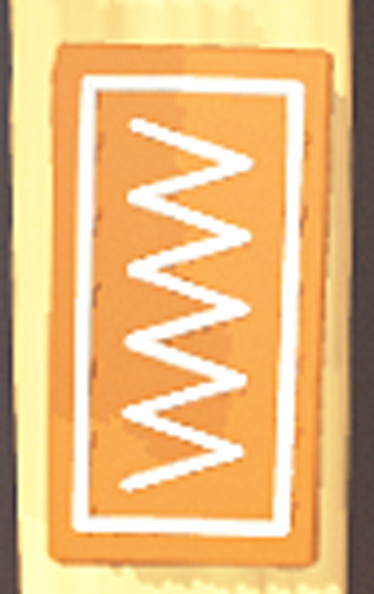

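View pics/c12.png

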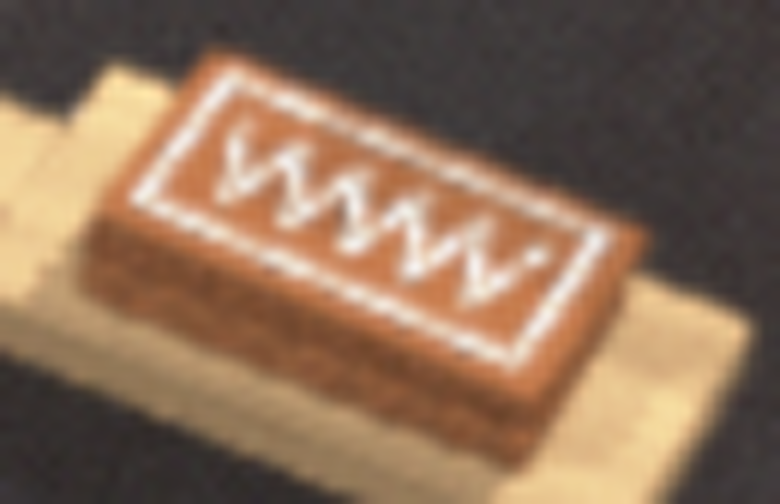

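Stack is flush within about 1.5 mm in both views. Now I grip the paddle's long sides at its balance point.

>>> {"method": "step_arm", "body": {"series": [[[0.0918,0.025,0.006,0,0],[0.0918,0.047,0.0125,0,0],[0.0918,0.047,0.0125,0,0],[0.0918,0.047,0.0125,0,0],[0.0918,0.047,0.0125,-0.03,0],[0.0918,0.047,0.0125,-0.06,0],[0.0918,0.047,0.0125,-0.08,0],[0.0918,0.047,0.0125,-0.095,0],[0.0918,0.047,0.0125,-0.105,0],[0.0918,0.047,0.0125,-0.112,0],[0.0918,0.047,0.0125,-0.116,0],[0.0918,0.047,0.0125,-0.116,0],[0.0918,0.047,0.0125,-0.116,0],[0.0918,0.047,0.0125,-0.116,0]]]}}

```text
clock: 13.57
position: [0.5627, 0.0372, 0.0268]
ee_rot: [-3.116, -0.393, -0.004]
force: [0.4, -0.3, 0.1]
width: 1.002
```

```bash
python3 look.py 9 scene
python3 - <<'E'
import cv2
a=cv2.imread("pics/scene9.png")[180:280,240:375];cv2.imwrite("pics/c13.png",cv2.resize(a,None,fx=5.9,fy=5.9,interpolation=2))
E
```

```text
13.5667 [0.5627 0.0372 0.0268] yaw 14.36 [ 0.38 -0.31  0.1 ] 1.00207651000458
```

View pics/c13.png

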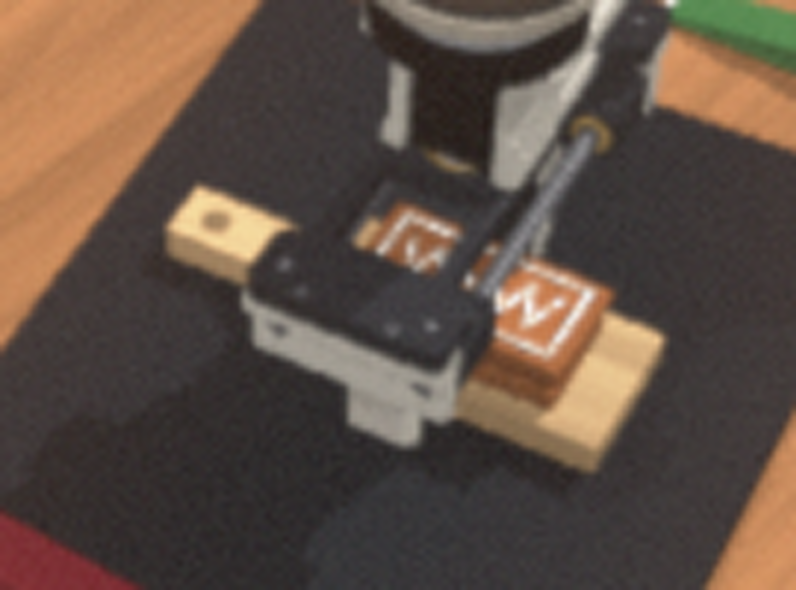

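>>> {"method": "step_arm", "body": {"squeeze": 10, "series": [[[0.0918,0,0,-0.001,0],[0.08,0,0,-0.001,0],[0.074,0,0,-0.001,0],[0.07,0,0,-0.001,0],[0.068,0,0,-0.001,0],[0.066,0,0,-0.001,0],[0.065,0,0,-0.001,0],[0.064,0,0,-0.001,0],[0.063,0,0,-0.001,0],[0.062,0,0,-0.001,0],[0.061,0,0,-0.001,0],[0.06,0,0,-0.001,0],[0.055,0,0,-0.001,0],[0.05,0,0,-0.001,0],[0.05,0,0,-0.001,0]]]}}

```text
clock: 14.87
position: [0.5627, 0.0372, 0.0257]
ee_rot: [-3.116, -0.393, -0.004]
force: [-0.5, 0.9, -1.5]
width: 0.672
```

>>> {"method": "step_arm", "body": {"squeeze": 40, "series": [[[0.05,0,0,0,0],[0.05,0,0,0,0],[0.05,0,0,0,0],[0.05,0,0,0,0],[0.05,0,0,0,0],[0.05,0,0,0.001,0],[0.05,0,0,0.003,0],[0.05,0,0,0.005,0],[0.05,0,0,0.008,0],[0.05,0,0,0.011,0],[0.05,0,0,0.014,0],[0.05,0,0,0.016,0],[0.05,0,0,0.018,0],[0.05,0,0,0.019,0],[0.05,0,0,0.02,0],[0.05,0,0,0.02,0],[0.05,0,0,0.02,0]]]}}

```text
clock: 16.28
position: [0.5626, 0.0372, 0.0457]
ee_rot: [-3.116, -0.393, -0.004]
force: [-0.8, -0.1, -2.7]
width: 0.669
```

```bash
python3 look.py 10 scene
python3 - <<'E'
import cv2
a=cv2.imread("pics/scene10.png")[170:280,240:375];cv2.imwrite("pics/c14.png",cv2.resize(a,None,fx=5.4,fy=5.4,interpolation=2))
E
```

```text
16.2833 [0.5626 0.0372 0.0457] yaw 14.37 [-0.83 -0.08 -2.67] 0.6685374994636863
```

View pics/c14.png

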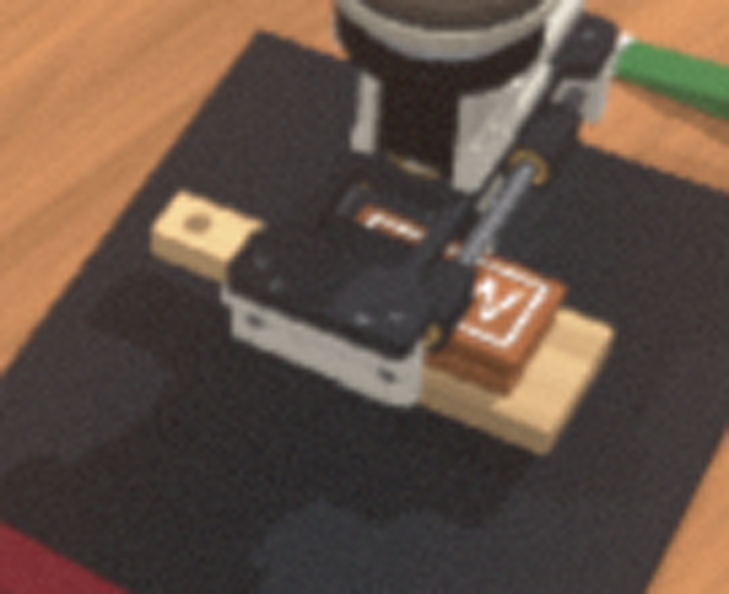

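>>> {"method": "step_arm", "body": {"squeeze": 40, "series": [[[0.05,0,0,0.002,0],[0.05,0,0,0.006,0],[0.05,0,0,0.012,0],[0.05,0,0,0.018,0],[0.05,0,0,0.025,0],[0.05,0,0,0.032,0],[0.05,0,0,0.04,0],[0.05,0,0,0.047,0],[0.05,0,0,0.054,0],[0.05,0,0,0.061,0],[0.05,0,0,0.067,0],[0.05,0,0,0.072,0],[0.05,0,0,0.076,0],[0.05,0,0,0.079,0],[0.05,0,0,0.08,0],[0.05,0,0,0.08,0],[0.05,0,0,0.08,0],[0.05,0,0,0.08,0]]]}}

```text
clock: 17.83
position: [0.5624, 0.0372, 0.1253]
ee_rot: [-3.116, -0.393, -0.003]
force: [0.7, 0.5, -2.5]
width: 0.67
```

```bash
python3 look.py 11 scene wrist top
python3 - <<'E'
import cv2
a=cv2.imread("pics/scene11.png")[130:280,230:400];cv2.imwrite("pics/c15.png",cv2.resize(a,None,fx=4,fy=4,interpolation=2))
E
```

```text
17.8333 [0.5624 0.0372 0.1253] yaw 14.37 [ 0.66  0.53 -2.49] 0.6699757098464356
```

View pics/c15.png

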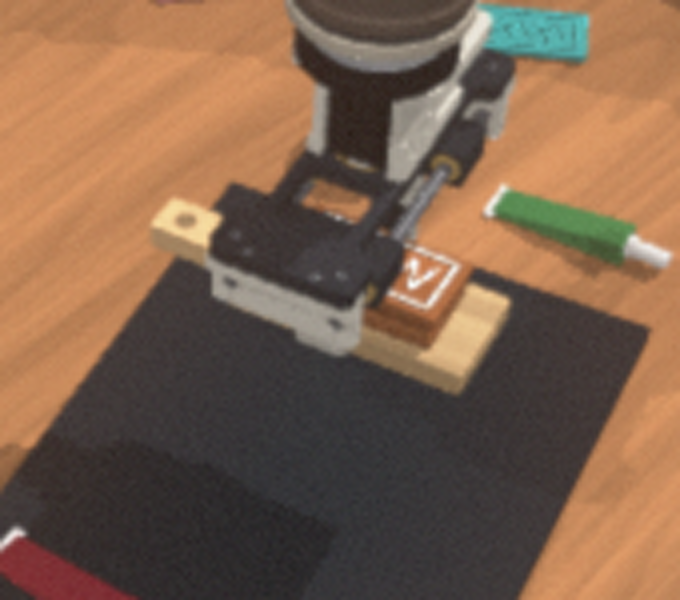

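View pics/wrist11.png

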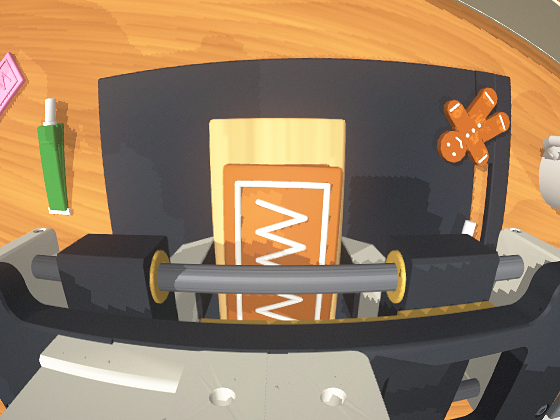

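View pics/top11.png

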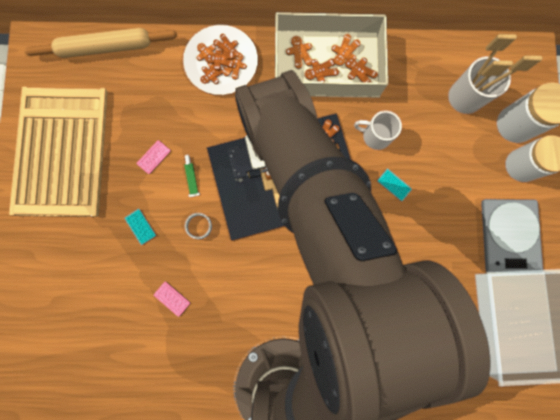

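Run:
```python
from meas import *
p,d=pickle.load(open("pics/wrist11.pkl","rb"))
def fit(u0,u1,v0,v1):
    uv=np.array([(u,v) for v in range(v0,v1) for u in range(u0,u1)])
    r=rays(p,uv,True);Rm=R.from_rotvec(p["attitude"]).as_matrix()
    zc=r@Rm[:,2];D=d[uv[:,1],uv[:,0]];k=D>0
    X=p["position"]+r[k]*(D[k]/zc[k])[:,None]
    A=np.c_[X[:,:2]-X[:,:2].mean(0),np.ones(len(X))];s=np.linalg.lstsq(A,X[:,2],rcond=None)[0]
    print("z",s[2].round(4),"slope along U,V",(s[:2]@U).round(3),(s[:2]@V).round(3),(X[:,:2].mean(0)-C).round(3))
fit(220,340,124,158); fit(238,332,170,181); fit(240,326,195,235)
m(11,[0,0],1,[("pad fl",(210,119),.125),("pad fr",(345,120),.125),("s3 fl",(225,165),.149),("s3 fr",(342,168),.149)])
```

```text
z 0.1241 slope along U,V -0.001 0.001 [0.053 0.013]
z 0.1482 slope along U,V 0.027 0.003 [0.042 0.008]
z 0.1484 slope along U,V -0.008 -0.007 [0.027 0.005]
pad fl 64.4 29.7
pad fr 63.9 -30.2
s3 fl 46.3 19.5
s3 fr 45.2 -24.4
```

Run:
```python
from cell import observe,arm
s=observe();print(s["clock"],s["position"],abs(s["dq"]).max(),s["width"])
print(arm.sign_off())
```

```text
17.9833 [0.56247867 0.037236   0.12541126] 0.0021205086970615735 0.6672633324556085
the job is handed in; nothing more can be done
None
```

The four panels are squared up, and the serving board with the stack on it is being held about 10 cm above the chopping board. I handed the job in at 18 s of the 72 s allowed.

I tapped the stack in from the +x end and then the -x end with the closed fingers. I then squeezed it across its width, and the jaws stopped at 45.9 mm against the panels' 46 mm. Last, I gripped the serving board's long sides at its balance point with 40 N and lifted it 10 cm.

**What the last checks showed:**
- **Height and level:** the serving board's top is at z ≈ 0.124, so its underside is about 99 mm above the chopping board. It is level to about 0.001 rad. The last wrist force reading, about 2.5 N downward, fits the weight.
- **Stack:** before the lift, the top and bottom edges agreed within about 1.5 mm in the scene view. The top panel stayed where it was during the lift, about 2 mm in x and 2 mm in y from the serving board's middle.
- **Other items:** in the last pictures the tubes, cutter, mug, gingerbread man and the pink and turquoise pieces look unmoved. I judged this by eye and did not measure it, and the arm partly hid the man and the red tube in the last top view.

**Where checks disagreed or fell short:**
- The top panel appears turned about 1.4° (0.024 rad) against the serving board, within the limit.
- One narrow depth patch on the top panel gave a slope of 0.027. A larger patch gave -0.008, so I took the first as noise.
- After the lift, the gripper hid the rear of the stack, so I could not re-measure it.

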